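# Shut a findings tin and push it through the sprung gate of the hand-over lane

## Task

First shut the lid of the brass tin where it stands, then set the tin on the loading apron of the hand-over lane with its long side across the lane, and push it through the sprung gate, far enough in that both gate leaves swing fully shut behind it. Keep the tin level and shut all the way, and leave the brass weight, the iron tray and the wooden block where they are.

Things in the scene. Friction and masses are not known exactly. Their poses are not given: they have to be found in the camera images.
- tin: Plain brass hinged tin, 56 x 80 x 25 mm, about 0.25 kg, loose. Origin at the centre of its underside; x runs across the 56 mm width from the lid's free edge to the hinge side, y along the 80 mm length, z up. Lid hinge line parallel to y at x = +27 mm, z = 23 mm. It can be gripped across the 56 mm width.
- tin_lid (a joint): Opening angle of the lid in rad: 0 shut (its top at 25 mm), 1.57 straight up, at most 1.92 leaning back past the hinge. The hinge is stiff: the lid stays at any angle and must be pushed all the way down, 1 to 2 N at the free edge; a slow push slides the tin little.
- lid_edge (a point): Middle of the free edge of the lid, 53 mm from the hinge line.
- lane: Fixed grey sheet-metal hand-over lane, 190 mm long, 110 mm wide. Origin on the bench under the middle of the gate; x points into the lane, y to the left of that, z up. Floor top at z = 3 mm, from x = -75 to +114 mm. Gate at x = 0 between two round hinge posts 47 mm high at y = +-51 mm.
- lane_apron (a point): Middle of the open loading apron, on the floor at lane x = -40, y = 0, z = 3 mm (axes as the lane's). Low guide rails, up to z = 16 mm, inner faces at y = +-45 mm, run on both sides from the apron through the gate to the end; on the apron (x = -66 to -8 mm) sheets above them slope outwards up to z = 27 mm and centre the tin.
- lane_in (a point): Middle of the covered part behind the gate, on the floor at lane x = 78, y = 0, z = 3 mm. Guide rails at y = +-45 mm. From x = 10 mm on, lips turn in over the top (underside z = 39, top 42 mm); the slot between them, y = +-25 mm, is open above and on through the gate, so fingers can follow the tin, but the tin cannot be lowered in. Rubber end buffer at x = 109 mm.
- leaf_left (a joint): Left leaf of the sprung gate: upright steel flap with rubber edge, 45 mm from pin to edge, z = 18 to 35 mm, pin at lane x = 0, y = +47 mm. 0 shut (across the lane), grows to 1.6 rad as pushed into the lane; does not open outwards. Spring at most 0.06 N m. Fully open its edge reaches x = 45 mm: it can shut only once the tin's rear is past that.
- leaf_right (a joint): Right leaf of the gate, mirror image, pin at y = -47 mm; same values.
- rolling_mill_grey: Fixed obstacle: grey rolling mill on the left of the work (its origin lies below the bench top at its crank). Its middle stands at y = 0.235 m, feet reach to y = 0.12 m, gears and uprights to about 0.17 m; the bar of its T-handle, turned away from the robot, tops out 0.39 m above the bench: pass over it well above that.
- rolling_mill_blue: Fixed obstacle: blue rolling mill on the right of the work, middle at y = -0.32 m, feet to y = -0.21 m, top of its T-handle 0.49 m above the bench. Origin on the bench under its middle. Behind the lane, from x = 0.63 m (its knob from 0.60 m), stands the furnace, its base 0.14 m high.
- weight: Bystander: brass weight 30 x 30 x 36 mm, standing loose on the bench to the left near the front edge. Origin at the centre of its underside.
- tray: Bystander: small black iron casting tray 76 x 93 x 40 mm, loose on the bench behind the work. Origin at the centre of its underside.
- block: Bystander: wooden block 34 x 66 x 40 mm, loose on the bench to the right near the front edge. Origin at the centre of its underside.
There are look-alikes about, which are no part of the job. What is shaped like the tin but turquoise is not meant.

How it is judged:
On the way, in this order (a step that is already met when the one before it is completed fails the run):
1. the tin's lid is shut while the tin is still outside the gate (value of joint tin_lid below 0.12 rad and (x of tin in the frame of lane below -0.02 m or y of tin in the frame of lane above 0.06 m or y of tin in the frame of lane below -0.06 m)), for 0.2 s.
2. the shut tin stands level on the apron in front of the gate, between the guide rails, long side across (value of joint tin_lid below 0.12 rad and x of tin in the frame of lane between -0.085 and -0.02 m and y of tin in the frame of lane between -0.02 and 0.02 m and height (world z) of tin below 0.008 m and angle between tin's own z axis and vertical below 0.1 rad and angle between the x axis of tin and the x axis of lane, either way round below 0.2 rad), for 0.1 s.
3. the shut tin is in the gate and holds both leaves open (value of joint tin_lid below 0.12 rad and value of joint each of leaf_left, leaf_right above 0.5 rad and x of tin in the frame of lane above -0.02 m and y of tin in the frame of lane between -0.02 and 0.02 m), for 0.1 s.
At the end, for the whole second after the job is handed in: The tin stands at rest and level (within 0.1 rad) on the lane floor behind the gate (its centre 65 to 100 mm past the gate and within 20 mm of the lane's middle), its lid shut within 0.12 rad and both gate leaves shut within 0.08 rad (value of joint tin_lid below 0.12 rad and x of tin in the frame of lane between 0.065 and 0.1 m and y of tin in the frame of lane between -0.02 and 0.02 m and height (world z) of tin below 0.008 m and angle between tin's own z axis and vertical below 0.1 rad and value of joint each of leaf_left, leaf_right below 0.08 rad and linear speed of tin below 0.02 m/s); the robot touches nothing.
It fails at once if the tin is tipped by more than 0.5 rad (angle between tin's own z axis and vertical above 0.5 rad).
It fails at once if the lid comes open again once the tin is on its way through the gate (value of joint tin_lid above 0.3 rad and x of tin in the frame of lane above -0.06 m and y of tin in the frame of lane between -0.02 and 0.02 m).
It fails at once if the brass weight is moved by more than 25 mm (distance of weight from where it was at the start of the episode above 0.025 m).
It fails at once if the iron tray is moved by more than 25 mm (distance of tray from where it was at the start of the episode above 0.025 m).
It fails at once if the wooden block is moved by more than 25 mm (distance of block from where it was at the start of the episode above 0.025 m).
It also fails if it takes over 72 s, if anything falls off the work surface, if the arm or the gripper's body presses on something with over 40 N, if the wrist force passes 120 N, or if a joint passes its speed limit or range.

## Robot

A 6-joint arm with a two-finger parallel gripper is mounted at the origin on a cart in front of the work surface, level with it; the furniture and walls round the work are solid. World frame = base frame: x ahead of the robot, y to its left, z up, the work surface at z = 0. Lengths are in m, angles in rad, forces in N, time in s.
With the tool pointing down it reaches from about 0.375 to 0.975 m from the base axis. Payload 3.8 kg.
Tool frame: the origin (TCP) lies between the finger pads; the fingertips stand nose_length ahead of it and the grasp point (between the pads) lies 11 mm behind it (nose_length is the distance from the TCP to the fingertips, in m); y points along the fingers, x is the direction in which the jaws open and shut, and the axes are right-handed (so a half turn about y gives the same grasp; the last joint's range is limited). The gripper opens to 85 mm and grips with 20 to 120 N. Pads are 22 mm wide; open, the fingers measure 114 mm over their backs; the gripper's body (76 mm by 85 mm) begins 54 mm behind the grasp point. The pads swing forward as they close: fully open they stand 13 mm farther back than shut.
Start: joints at [-1.261, 0.264, 1.604, -0, 1.274, -0.037], TCP at [0.229, -0.635, 0.239] pointing down, gripper open.
Joint ranges: [-2.63, 2.63], [-0.94, 2.18], [0.31, 2.57], [-1.31, 4.45], [0, 2.66], [-2.55, 2.55]. Speed limits (rad/s): [2.57, 2.57, 3.14, 3.14, 3.14, 3.14].

## Interface

Orientations are given as a rotation vector (axis times angle).
In Python, from plant import * gives the robot as it stands. Calls block until the motion is done:
- move_to(position, orientation): joint-space move of the TCP to a pose.
- move_linear(position, v=0.15, rotation=None, f_stop=None): straight line of the TCP; rotation=None keeps the orientation; v is the mean speed in m/s. With f_stop (N) it stops when the force on the tool has changed by that much, and returns True; else False.
- goto_joints(angles): joint-space move.
- move_gripper(opening): finger opening in m; the grip force is fixed at half the most; returns when the fingers have stopped.
- pause(seconds).
- inverse_kinematics(position, orientation): joint angles nearest the present ones, or None.
- camera(name): name is "scene" or "top" or "wrist"; returns the picture (400x640x3 uint8, red, green, blue); there is no depth.
- calibration(name): a dict with "mtx" (3x3 intrinsics, pixels), "k1" (the pictures are not rectified: a ray, as slopes to the right and down, at radius r is drawn at 1 + k1 r^2 times it, then the intrinsics apply), "position" and "rotation" of the camera in the world. Camera axes: x right, y up, looking along -z (the intrinsics and any distortion apply to the point x, -y, -z); pixel columns grow to the right and rows downward; lengths in m; the calibration is good to about 2 mm. A picture is of the moment at which its call begins: read the wrist's pose just before it. calibration takes no time and is no camera call; for the wrist camera it gives the pose at the moment of the call.
A pose or a line that the arm cannot do raises IKError and nothing moves.
- hand_in(): hands the job in, once; it reports no verdict.
Readings, each from a call of its own:
- get_clock(): time.
- get_joints(): joint angles.
- get_qvel(): joint speeds.
- get_joint_torque(): joint torques, N m.
- get_ee_pos(): TCP position.
- get_tool_rot(): TCP orientation.
- get_wrist_force(): force on the tool from outside, world axes, zero at the start.
- get_moment(): the same for the moment, N m.
- get_width(): finger opening in m.
Only numpy, scipy, OpenCV 4.12 (cv2) and the standard library are available. Lean on these libraries where they do the work, as an engineer would, in place of code of your own. Each camera call takes 0.05 s, during which the arm holds its last target. There are 200 camera calls.

## Working session

There is one attempt and no reset: what is moved stays moved. The work goes in short steps, each a Python script; the robot and the scene stay as the last script left them, time stands still between calls to the robot, and variables do not carry over. Pictures are saved under pics/ and viewed, about 8 in all and at most 12, crops included, and the job is handed in when it is done.

```bash
mkdir -p pics && ls
cat > h.py <<'E'
from plant import *
import numpy as np, cv2
from scipy.spatial.transform import Rotation as R
def snap(n,f):
    c=calibration(n); im=camera(n); cv2.imwrite('pics/'+f,im[:,:,::-1]); np.save('pics/'+f+'.npy',im)
    np.savez('pics/'+f+'.npz',**{k:c[k] for k in ('mtx','k1','position','rotation')}); return im,c
def rotm(c):
    r=np.array(c['rotation']); return r if r.shape==(3,3) else R.from_rotvec(r).as_matrix()
def px2(c,uv,z):
    d=cv2.undistortPoints(np.array([[uv]],float),np.array(c['mtx']),np.array([float(c['k1']),0,0,0]))[0,0]
    v=rotm(c)@np.array([d[0],-d[1],-1]); p=np.array(c['position']); return p+v*(z-p[2])/v[2]
def proj(c,p):
    q=rotm(c).T@(np.array(p,float)-np.array(c['position']));q=np.array([q[0],-q[1],-q[2]])
    return cv2.projectPoints(q.reshape(1,1,3),np.zeros(3),np.zeros(3),np.array(c['mtx']),np.array([float(c['k1']),0,0,0]))[0].ravel()
E
python3 - <<'E'
from h import *
for n in ('scene','top'):
    im,c=snap(n,n+'1.png'); print(n,c)
a=cv2.imread('pics/scene1.png');b=cv2.imread('pics/top1.png')
print(get_tool_rot(),get_ee_pos(),get_width())
try: print(nose_length)
except Exception as e: print(e)
E
```

```text
pics
scene {'mtx': array([[473.11406305,   0.        , 323.65972804],
       [  0.        , 473.11406305, 204.66791846],
       [  0.        ,   0.        ,   1.        ]]), 'k1': -0.13903744991445127, 'position': array([0.33541798, 0.74401646, 0.97666276]), 'rotation': array([ 0.14051508, -0.89087327, -2.72431126])}
top {'mtx': array([[370.3476374 ,   0.        , 317.22061557],
       [  0.        , 370.3476374 , 193.63828577],
       [  0.        ,   0.        ,   1.        ]]), 'k1': -0.0010622782376847005, 'position': array([ 0.36885185, -0.00761237,  1.01841504]), 'rotation': array([ 0.13872473, -0.13509452, -1.58587933])}
[-1.35229131  0.95120676 -0.94858583] [ 0.22922266 -0.63421009  0.23810404] 0.08550875941998741
0.008
```

View pics/top1.png

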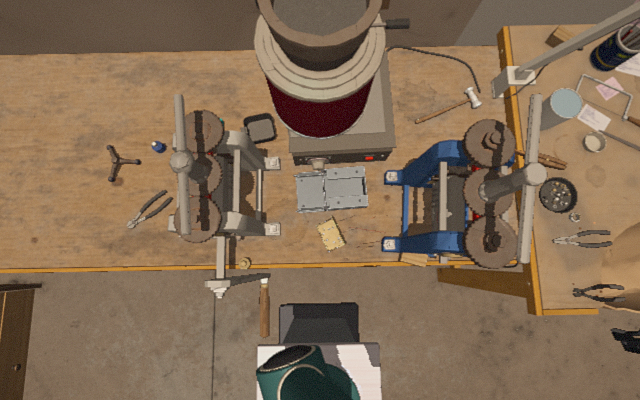

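View pics/scene1.png

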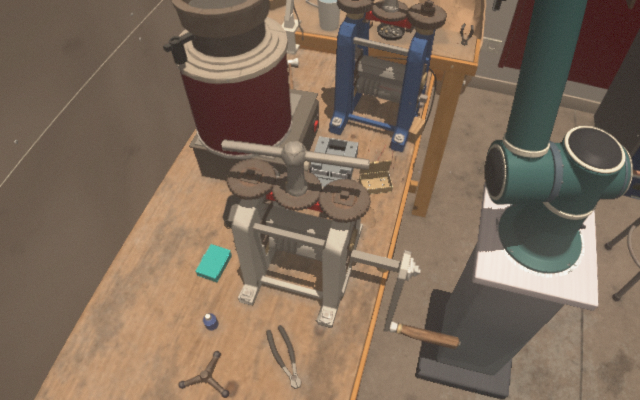

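The top view shows the lane at about (332,190), the brass tin at (331,235), the tray at (260,128), the weight at (245,264) and the block near (412,260). The scene view shows the turquoise look-alike at (213,263), and the brass tin at (376,178) with its lid up. Only the one at top (331,235) is brass, so I'll confirm it in an enlarged crop.

Run:
```python
import cv2,numpy as np
b=cv2.imread('pics/top1.png')[155:275,280:440]; a=cv2.imread('pics/scene1.png')[125:205,300:410]
b=cv2.resize(b,None,fx=5,fy=5,interpolation=cv2.INTER_CUBIC)[:600,:800]
cv2.imwrite('pics/cropt.png',b)
a=cv2.resize(a,None,fx=7,fy=7,interpolation=cv2.INTER_CUBIC)
cv2.imwrite('pics/crops.png',a)
```

```text
(no output)
```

View pics/cropt.png

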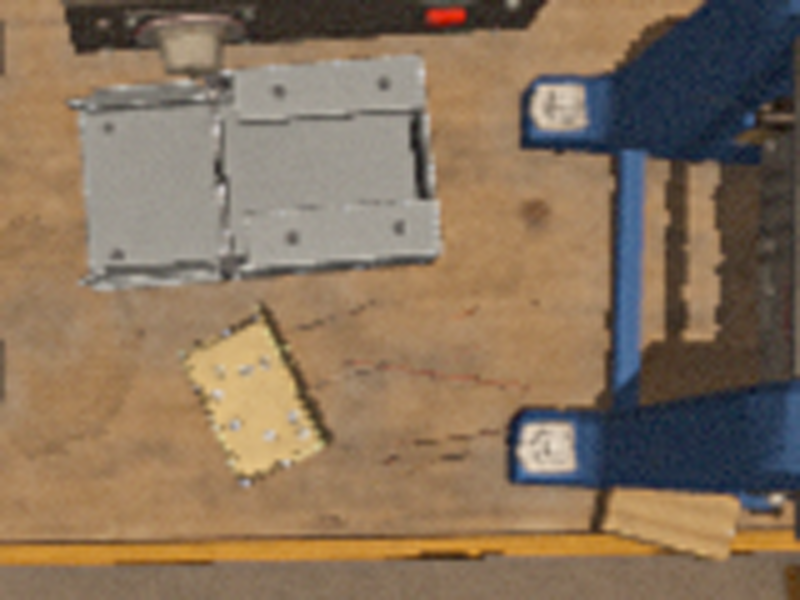

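View pics/crops.png

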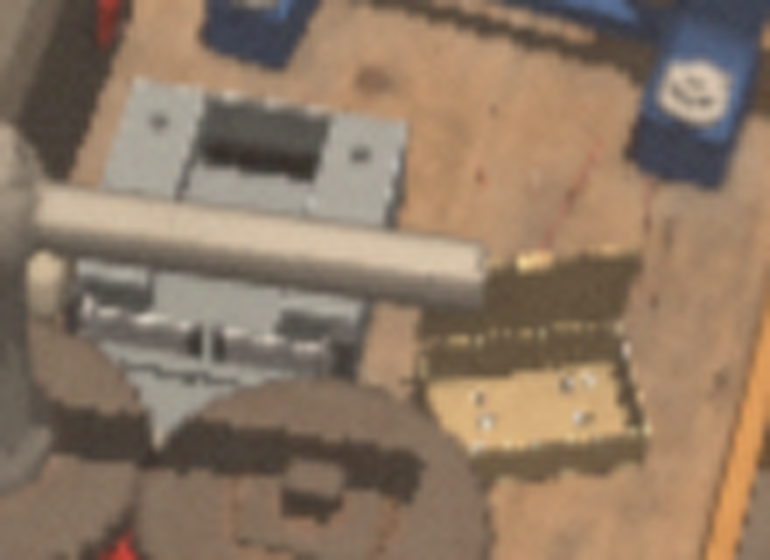

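The tin at top-crop (255,395) is brass. Its lid stands up on the side facing image right, towards the lane's inward direction, so tin x already points roughly along lane x. The gate is at crop x≈218, the apron is left of it and the covered part is right of it. Next come rough coordinates and the approach.

```bash
cat >> h.py <<'E'
def rot(th):  # jaws along angle th in world, fingers down
    x=np.array([np.cos(th),np.sin(th),0]);y=np.array([0,0,-1.]);return R.from_matrix(np.c_[x,y,np.cross(x,y)]).as_rotvec()
E
python3 - <<'E'
from h import *
c=calibration('top')
f=lambda u,v,z:px2(c,(280+u/5-.4,155+v/5-.4),z)[:2].round(4)
print('tin',[f(*p,.023) for p in [(185,355),(260,308),(325,440),(245,482)]])
print('apron left corners',f(83,105,.01),f(92,278,.01)); print('gate',f(218,95,.04),f(232,265,.04))
print('cover end',f(424,60,.042),f(438,258,.042),'start',f(232,72,.042),f(245,270,.042))
print('blue mill',px2(c,(523,100),.49)[:2],px2(c,(523,262),.49)[:2],'tray',px2(c,(260,128),.04)[:2],'w',px2(c,(245,264),.036)[:2])
q=get_joints(); x=R.from_rotvec(get_tool_rot()).as_matrix(); print(x.round(2))
for th in (0,-1.57,1.57,3.14):
  for p in [(.42,-.03,.35),(.42,-.03,.62),(.18,-.5,.62),(.229,-.635,.62)]:
    s=inverse_kinematics(p,rot(th)); print(th,p,None if s is None else np.round(s,2))
E
```

```text
tin [array([ 0.4565, -0.0037]), array([ 0.4811, -0.0446]), array([ 0.4098, -0.0775]), array([ 0.3884, -0.0343])]
apron left corners [0.5982 0.0507] [0.5009 0.0466]
gate [ 0.5955 -0.0242] [ 0.5025 -0.0297]
cover end [ 0.6122 -0.1363] [ 0.5038 -0.1393] start [ 0.6077 -0.0321] [ 0.4994 -0.0365]
blue mill [ 0.59933801 -0.32133197] [ 0.35877755 -0.29359101] tray [0.72848229 0.14796271] w [0.35886182 0.18491212]
[[ 0.34 -0.    0.94]
 [-0.94  0.    0.34]
 [-0.   -1.    0.  ]]
0 (0.42, -0.03, 0.35) [-0.13 -0.28  1.95  0.    1.48 -0.13]
0 (0.42, -0.03, 0.62) [-0.13 -0.21  1.4   0.    1.95 -0.13]
0 (0.18, -0.5, 0.62) [-1.27 -0.    1.22  0.    1.93 -1.27]
0 (0.229, -0.635, 0.62) [-1.26  0.3   0.87  0.    1.97 -1.26]
-1.57 (0.42, -0.03, 0.35) [-0.13 -0.28  1.95  0.    1.48  1.44]
-1.57 (0.42, -0.03, 0.62) [-0.13 -0.21  1.4   0.    1.95  1.44]
-1.57 (0.18, -0.5, 0.62) [-1.27 -0.    1.22  0.    1.93  0.3 ]
-1.57 (0.229, -0.635, 0.62) [-1.26  0.3   0.87  0.    1.97  0.31]
1.57 (0.42, -0.03, 0.35) [-0.13 -0.28  1.95  0.    1.48 -1.7 ]
1.57 (0.42, -0.03, 0.62) [-0.13 -0.21  1.4   0.    1.95 -1.7 ]
1.57 (0.18, -0.5, 0.62) None
1.57 (0.229, -0.635, 0.62) None
3.14 (0.42, -0.03, 0.35) None
3.14 (0.42, -0.03, 0.62) None
3.14 (0.18, -0.5, 0.62) [-1.27 -0.    1.22  0.    1.93  1.87]
3.14 (0.229, -0.635, 0.62) [-1.26  0.3   0.87  0.    1.97  1.88]
```

Run:
```python
from h import *
t=.424
for p in [(.229,-.635,.62),(.42,-.04,.62),(.40,-.04,.30)]:
    goto_joints(inverse_kinematics(p,rot(t)))
im,c=snap('wrist','w1.png'); print(c['position'],rotm(c).round(2),get_clock(),get_ee_pos(),get_wrist_force())
for p in [(.434,-.04,.023),(.549,-.027,.04)]: print(proj(c,p))
```

```text
[0.37359208 0.02023451 0.4367007 ] [[ 0.91 -0.4  -0.11]
 [ 0.41  0.88  0.24]
 [ 0.   -0.26  0.96]] 5.0583 [ 0.40147474 -0.04031632  0.30209067] [ 1.10239533 -0.66645841  0.43096228]
[339.42642766 171.44160485]
[422.76010939 199.95710824]
```

View pics/w1.png

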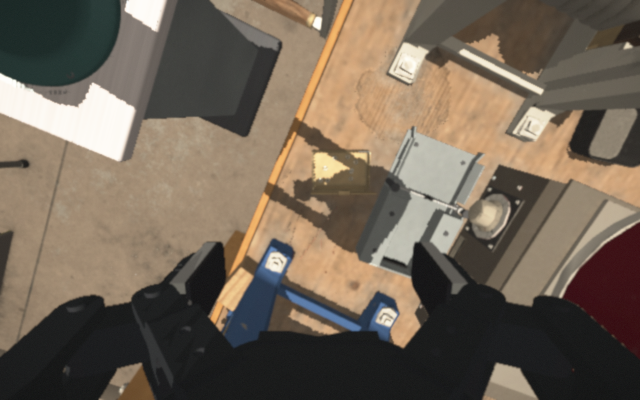

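The wrist view shows the tin at (340,171) and the lane at (425,200), both matching the projected estimates. An enlarged crop will give corner positions.

Run:
```python
import cv2
a=cv2.imread('pics/w1.png')[120:280,290:500]; a=cv2.convertScaleAbs(a,alpha=1.3,beta=15)
cv2.imwrite('pics/w1c.png',cv2.resize(a,None,fx=3.75,fy=3.75,interpolation=cv2.INTER_CUBIC))
```

```text
(no output)
```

View pics/w1c.png

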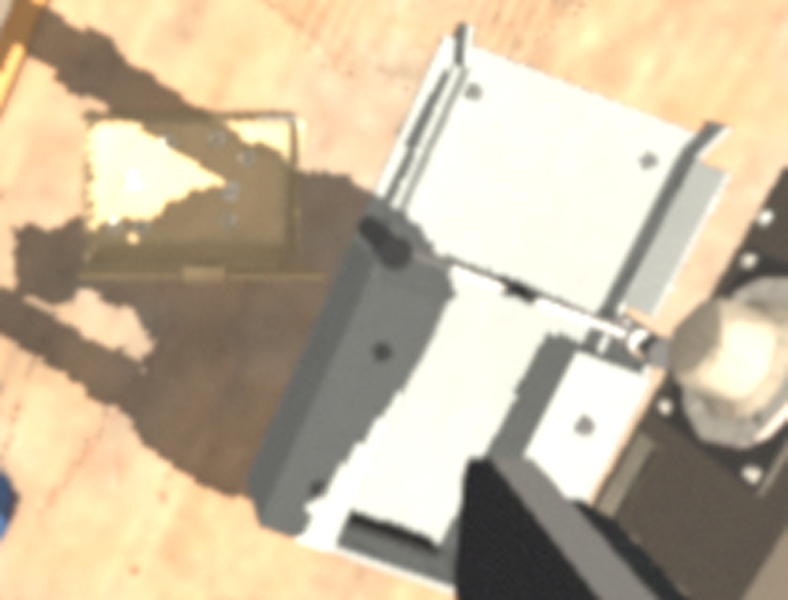

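Run:
```python
from h import *
c=np.load('pics/w1.png.npz')
f=lambda u,v,z:px2(c,(290+u/3.75-.4,120+v/3.75-.4),z)[:2].round(4)
a,b=f(88,115,.023),f(298,115,.023); print('free',a,b,np.linalg.norm(b-a),np.arctan2(*(b-a)[::-1]))
th=np.arctan2(*(b-a)[::-1]); nx=np.array([np.sin(th),-np.cos(th)])
print('center',(a+b)/2+.028*nx)
for z in (.06,.07,.076):
  p,q=f(80,275,z),f(328,275,z); print(z,p,q,np.linalg.norm(p-q),'x of lid edge in tin',((p+q)/2-(a+b)/2)@nx-.028)
print('posts top',f(395,245,.047),f(645,343,.047))
print('holes',f(472,92,.003),f(648,160,.003),'cover holes',f(381,351,.042),f(317,488,.042),f(585,426,.042))
```

```text
free [ 0.3898 -0.0285] [0.4577 0.002 ] 0.07443560975769596 0.42218011306493175
center [ 0.435223   -0.03879154]
0.06 [ 0.4077 -0.0741] [ 0.4834 -0.04  ] 0.08302589957356679 x of lid edge in tin 0.02088681656327496
0.07 [ 0.4068 -0.0715] [ 0.4805 -0.0384] 0.08079170749526216 x of lid edge in tin 0.01819267594089272
0.076 [ 0.4062 -0.07  ] [ 0.4787 -0.0375] 0.07945124291035353 x of lid edge in tin 0.01660633842872113
posts top [ 0.5033 -0.0232] [ 0.5999 -0.0186]
holes [0.5166 0.0349] [0.5889 0.0396] cover holes [ 0.5187 -0.0602] [ 0.522  -0.1171] [ 0.5995 -0.0553]
```

Run:
```python
from h import *
th=.422; C=np.array([.4352,-.0388]); nx=np.array([np.sin(th),-np.cos(th)])
def P(x,ztip): p=C+nx*x; return [p[0],p[1],ztip+.008]
def arc(t,r=.045):
    return P(.027-r*np.cos(t)+.002*np.sin(t)+.011, .023+r*np.sin(t)+.002*np.cos(t))
move_gripper(0)
move_to(P(.065,.15),rot(th)); move_linear(P(.065,.068),v=.12)
move_linear(arc(1.6),v=.06)
for t in np.linspace(1.45,.0,9):
    s=move_linear(arc(t),v=.03,f_stop=12); print(round(t,2),s,get_wrist_force().round(1),get_ee_pos().round(3))
    if s: break
```

```text
1.45 False [-1.  -0.5 -0.1] [ 0.449 -0.07   0.076]
1.27 False [-0.2 -0.2 -0.1] [ 0.446 -0.063  0.074]
1.09 False [ 0.6 -0.  -0.9] [ 0.443 -0.056  0.072]
0.91 False [0.2 0.4 0.4] [ 0.44  -0.049  0.067]
0.72 False [-0.9  0.6 -0.3] [ 0.437 -0.044  0.062]
0.54 False [ 0.3 -0.2 -1. ] [ 0.435 -0.039  0.056]
0.36 False [ 0.2  0.  -0.3] [ 0.433 -0.036  0.048]
0.18 False [-0.1 -0.6 -0.1] [ 0.432 -0.033  0.041]
0.0 False [-0.2  0.6 -1.1] [ 0.432 -0.032  0.033]
```

Run:
```python
from h import *
th=.422; C=np.array([.4352,-.0388]); nx=np.array([np.sin(th),-np.cos(th)])
def P(x,ztip): p=C+nx*x; return [p[0],p[1],ztip+.008]
print(move_linear(P(-.007,.015),v=.015,f_stop=6),get_ee_pos(),get_wrist_force())
move_linear(P(-.007,.06),v=.1)
move_gripper(.085)
move_to([.40,-.04,.30],rot(th))
im,c=snap('wrist','w2.png'); print(get_clock())
a=cv2.convertScaleAbs(im[120:280,290:500,::-1],alpha=1.3,beta=15)
cv2.imwrite('pics/w2c.png',cv2.resize(a,None,fx=3.75,fy=3.75,interpolation=cv2.INTER_CUBIC))
```

```text
True [ 0.43211318 -0.0323538   0.03266125] [-0.69830289 -0.37074148  4.67596085]
14.1833
```

View pics/w2c.png

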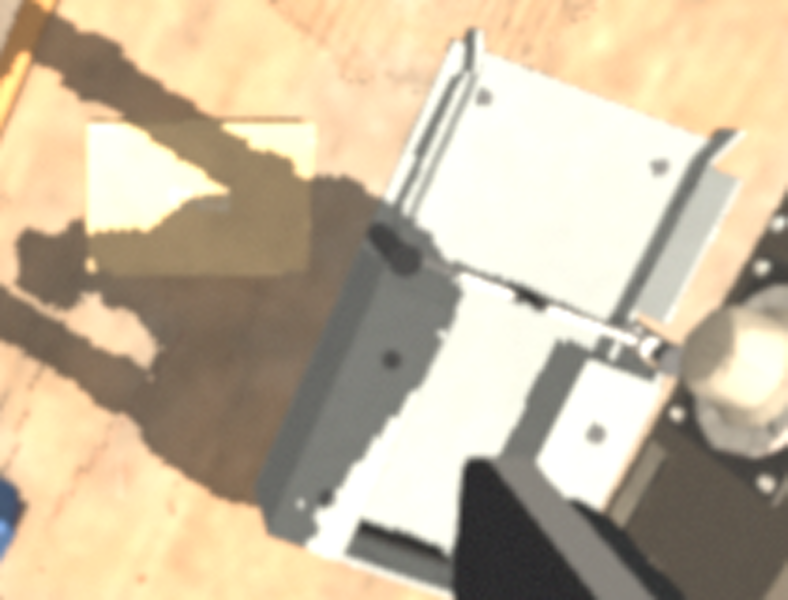

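The lid is flat: the fingertip stopped at z≈0.0247 and the crop shows the closed brass top with corners at (86,122), (317,120), (310,275) and (88,275). Next I'll locate the tin and grasp it.

Run:
```python
from h import *
c=np.load('pics/w2.png.npz')
f=lambda u,v,z:px2(c,(290+u/3.75-.4,120+v/3.75-.4),z)[:2]
q=[f(*p,.025) for p in [(86,122),(317,120),(310,275),(88,275)]]
ang=np.mean([np.arctan2(*(q[1]-q[0])[::-1]),np.arctan2(*(q[2]-q[3])[::-1])]); C=np.mean(q,0)
print('tin',C,ang,[np.linalg.norm(q[i]-q[i-1]).round(4) for i in range(4)])
print('posts',f(408,252,.047),f(652,348,.047),'holes',f(484,97,.003),f(659,166,.003),'cov',f(392,360,.042),f(326,497,.042),f(596,434,.042))
rv=rot(ang-np.pi/2); 
move_to([C[0],C[1],.10],rv); move_linear([C[0],C[1],.012],v=.1,f_stop=10)
move_gripper(.03); print('w',get_width(),get_ee_pos(),get_wrist_force())
move_linear([C[0],C[1],.05],v=.08); print('w',get_width(),get_wrist_force(),get_clock())
im,c=snap('wrist','w3.png');
```

```text
tin [ 0.43525254 -0.03828981] 0.42547606645503644 [np.float64(0.0554), np.float64(0.0809), np.float64(0.0561), np.float64(0.0805)]
posts [ 0.50437423 -0.02264778] [ 0.59772424 -0.01847477] holes [0.51721389 0.03547896] [0.58873411 0.03949219] cov [ 0.5194176  -0.06036194] [ 0.52205787 -0.11714463] [ 0.59925335 -0.05526891]
w 0.05126967842643454 [ 0.43615121 -0.03847396  0.01294181] [-0.22336841 -0.53289901  5.5672392 ]
w 0.051500130658447975 [-0.00809448  0.01011791 -3.51145726] 17.6583
```

Run:
```python
from h import *
im,c=snap('top','t3.png')
a=cv2.resize(cv2.imread('pics/w3.png'),(560,350)); b=cv2.resize(cv2.imread('pics/scene1.png')*0+snap('scene','s3.png')[0][125:205,300:420,::-1][:1,:1]*0,(1,1))
s=cv2.imread('pics/s3.png')[115:215,310:430]; s=cv2.resize(s,(300,250),interpolation=cv2.INTER_CUBIC)
t=cv2.imread('pics/t3.png')[155:255,285:385]; t=cv2.resize(t,(250,250),interpolation=cv2.INTER_CUBIC)
o=np.zeros((600,560,3),np.uint8);o[:350]=a;o[350:,:300]=s;o[350:,305:555]=t
cv2.imwrite('pics/m3.png',o)
```

```text
(no output)
```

View pics/m3.png

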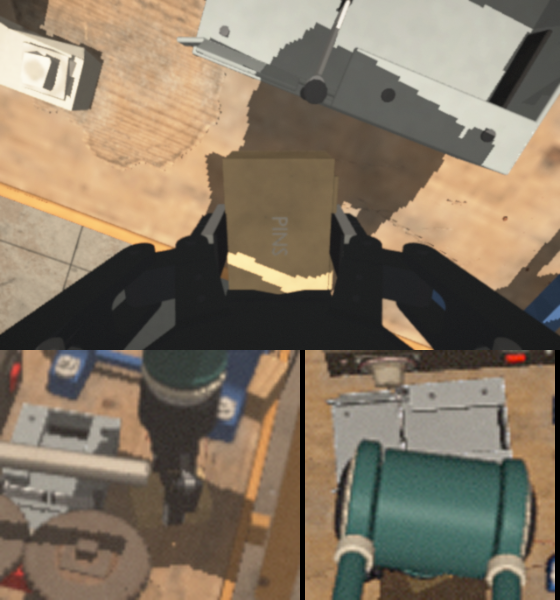

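The tin is held squarely and level, with the lid shut. I'll refine the near gate post from w3 (360,103), carry the tin over and hover above the apron.

Run:
```python
from h import *
c=np.load('pics/w3.png.npz'); k=640/560
p=[px2(c,(u*k,v*k),z)[:2] for u,v,z in [(315,88,.047),(388,95,.042),(488,135,.042),(224,32,.003)]]; print(np.round(p,4), 'holes ang',np.arctan2(p[2][0]-p[1][0],-(p[2][1]-p[1][1])))
L=np.array([.554,-.0225]); a=.052; ex=np.array([np.sin(a),-np.cos(a)])
T=L-.048*ex; rv=rot(a-np.pi/2); print(T)
e=get_ee_pos(); move_linear([e[0],e[1],.11],v=.15)
move_to([T[0],T[1],.11],rv)
print(get_ee_pos(),get_width(),get_clock())
im,c=snap('wrist','w4.png'); print(proj(c,[*L,.03]))
```

```text
[[ 0.5061 -0.025 ]
 [ 0.5186 -0.0606]
 [ 0.5223 -0.1181]
 [ 0.516   0.0352]] holes ang 0.06383606026513092
[0.55150512 0.02543512]
[0.55010419 0.02579671 0.10762461] 0.05113657178190727 18.95
[386.70507076 204.12768385]
```

View pics/w4.png

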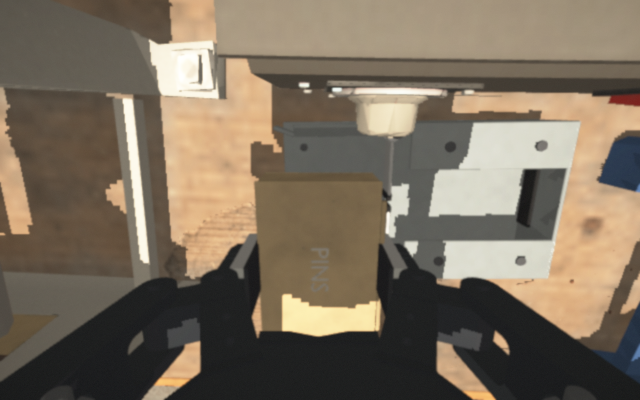

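The view shows four cover holes at (451,147), (541,146), (438,260) and (520,261), and the gate line at u≈388 (predicted 387). The holes give the centre line.

Run:
```python
from h import *
c=np.load('pics/w4.png.npz')
h=np.array([px2(c,p,.042)[:2] for p in [(451,147),(541,146),(438,260),(520,261)]]); print(h.round(4))
m1=(h[0]+h[2])/2;m2=(h[1]+h[3])/2;d=m2-m1;a=np.arctan2(d[0],-d[1]);a2=[np.arctan2(*((h[i]-h[j])*[1,-1])) for i,j in((1,0),(3,2))]
print(m1,m2,a,a2, 'across',[np.arctan2(*(h[i]-h[j])[::-1]) for i,j in((0,2),(1,3))])
print('gate edge',px2(c,(388,215),.03)[:2],px2(c,(389,170),.03)[:2],'lane end',px2(c,(578,123),.042)[:2],px2(c,(549,278),.042)[:2])
```

```text
[[ 0.5978 -0.0563]
 [ 0.6012 -0.1128]
 [ 0.5183 -0.0603]
 [ 0.5208 -0.1176]]
[ 0.55804266 -0.05825615] [ 0.56103333 -0.11522007] 0.052453046786446494 [np.float64(0.061097866475632256), np.float64(0.04392025871548685)] across [np.float64(0.05034181884959021), np.float64(0.0596072763969174)]
gate edge [ 0.54588514 -0.02434041] [ 0.57871748 -0.02133007] lane end [ 0.61636708 -0.13188498] [ 0.50884051 -0.1408469 ]
```

Run:
```python
from h import *
L=np.array([.556,-.0225]); a=.053; ex=np.array([np.sin(a),-np.cos(a)]); T=L-.048*ex; rv=rot(a-np.pi/2)
move_linear([T[0],T[1],.06],v=.1,rotation=rv); print(get_ee_pos())
print(move_linear([T[0],T[1],.0145],v=.04,f_stop=8),get_ee_pos(),get_wrist_force())
pause(.2); print(get_ee_pos())
move_gripper(.064); print(get_width()); pause(.2)
move_linear([T[0],T[1],.10],v=.12)
B=T-.05*ex; move_linear([B[0],B[1],.16],v=.15)
im,c=snap('wrist','w5.png'); print(get_clock(),proj(c,[*T,.028]),proj(c,[*L,.03]))
```

```text
[0.55345131 0.02523345 0.06012951]
True [0.55288038 0.02544106 0.0159893 ] [-0.69793192  0.14827043  4.8232516 ]
[0.55290328 0.02545305 0.0159955 ]
0.06415825662676604
22.9333 [375.40665988 186.98991888] [430.80043891 187.53202622]
```

View pics/w5.png

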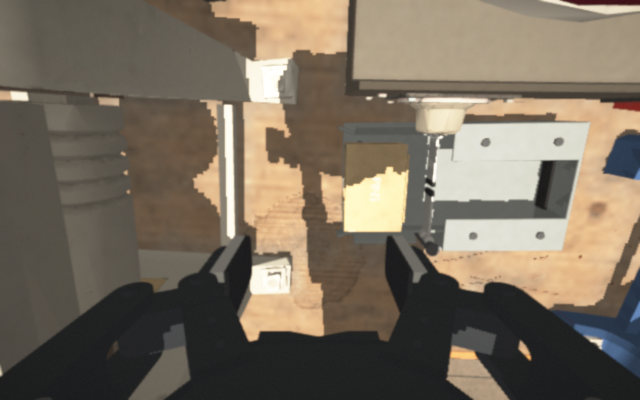

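The tin sits flat on the apron, with corners (345,142), (409,143), (406,233) and (344,233), square to the lane. I'll push it with closed fingers, slightly short first.

Run:
```python
from h import *
L=np.array([.556,-.0225]); a=.053; ex=np.array([np.sin(a),-np.cos(a)]); rv=rot(a-np.pi/2)
c=np.load('pics/w5.png.npz')
q=[px2(c,p,.028)[:2] for p in [(345,142),(409,143),(406,233),(344,233)]]; d=np.mean(q,0)-L; print('tin lane',d@ex,d@[np.cos(a),np.sin(a)])
F=lambda x,z:[*(L+x*ex),z]
move_gripper(0); move_to(F(-.108,.10),rv); move_linear(F(-.108,.020),v=.12)
print(move_linear(F(-.092,.020),v=.08,f_stop=15),get_wrist_force())
for x in (-.04,-.01,.015,.030):
    s=move_linear(F(x,.020),v=.06,f_stop=15); d=get_ee_pos()[:2]-L; print(x,s,d@ex,get_wrist_force().round(1))
    if s: break
im,c=snap('wrist','w6.png'); snap('scene','s6.png'); print(get_clock())
```

```text
tin lane -0.04743833553534125 -0.0023434869250820614
False [-0.19531504  0.01494259  0.20983609]
-0.04 False -0.039609234248784105 [0.3 2.1 0.7]
-0.01 True -0.024930877084482023 [ 0.3  0.1 -0.9]
26.5583
```

View pics/w6.png

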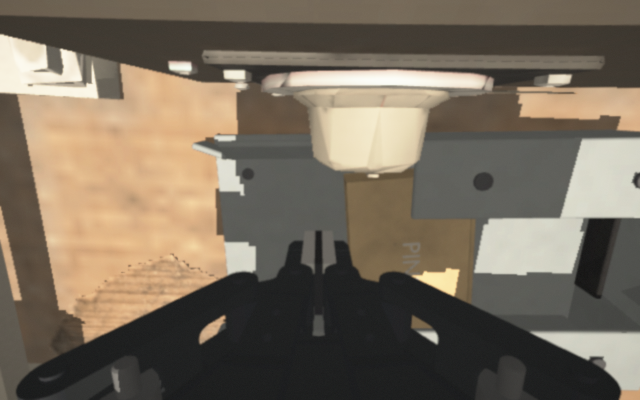

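The tin is in the gate, with its rear edge at u≈347 and front at u≈474, and the fingers are right behind it. The force stop fired but the reading is now near zero, so I'll work out where it stands relative to the knob.

Run:
```python
from h import *
L=np.array([.556,-.0225]); a=.053; ex=np.array([np.sin(a),-np.cos(a)]); ey=np.array([np.cos(a),np.sin(a)])
c=np.load('pics/w6.png.npz')
for n,p,z in [('rear',(347,240),.028),('front',(474,240),.028),('endL',(380,175),.028),('knob',(372,175),.06),('knob',(372,175),.1)]:
    w=px2(c,p,z)[:2]; print(n,w.round(4),((w-L)@ex).round(4),((w-L)@ey).round(4))
print('cam',c['position'],get_ee_pos(),get_wrist_force(),get_moment(),get_joint_torque().round(1))
b=cv2.imread('pics/s6.png')[125:205,300:410]; cv2.imwrite('pics/s6c.png',cv2.resize(b,None,fx=7,fy=7,interpolation=cv2.INTER_CUBIC))
```

```text
rear [ 0.5658 -0.0092] -0.0127 0.0105
front [ 0.5688 -0.0645] 0.0427 0.0106
endL [ 0.5956 -0.0207] 0.0003 0.0396
knob [ 0.6016 -0.0116] -0.0085 0.0461
knob [ 0.6093 -0.0043] -0.0153 0.0542
cam [0.619934   0.00565482 0.15468194] [0.55375196 0.00252596 0.01930657] [-0.23887041  0.23515368 -0.45707941] [-0.03602665  0.0687086   0.05289732] [ -0.1 -43.7 -28.3   0.    0.   -0. ]
```

View pics/s6c.png

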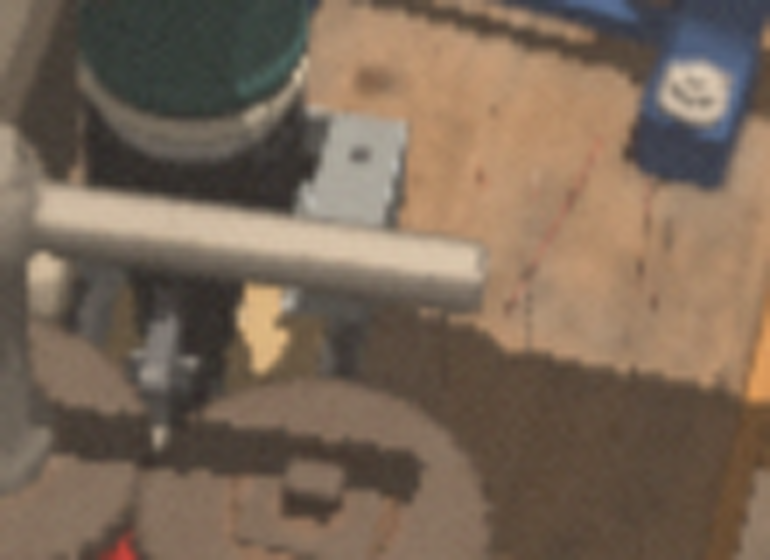

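The tin's centre is at lane x≈15 mm with the leaves open and nothing pressing, so the stop was a short impact spike. I'll continue more slowly to a finger position of 38 mm (tin centre ≈78), back off, then lift.

Run:
```python
from h import *
L=np.array([.556,-.0225]); a=.053; ex=np.array([np.sin(a),-np.cos(a)])
F=lambda x,z:[*(L+x*ex),z]
for x in (-.012,.0,.013,.026,.038):
    s=move_linear(F(x,.020),v=.03,f_stop=15); d=get_ee_pos()[:2]-L; print(x,s,d@ex,get_wrist_force().round(1))
    if s: break
else:
    move_linear(F(.034,.020),v=.03); move_linear(F(.034,.12),v=.08); move_linear(F(-.03,.20),v=.15)
im,c=snap('wrist','w7.png'); print(get_clock())
for x in (.05,.106): print(proj(c,[*(L+x*ex),.028]))
a=cv2.imread('pics/w7.png'); u,v=proj(c,[*(L+.06*ex),.03]).astype(int); y0=max(0,v-75);x0=max(0,u-130); print(x0,y0)
cv2.imwrite('pics/w7c.png',cv2.resize(a[y0:y0+150,x0:x0+200],None,fx=4,fy=4,interpolation=cv2.INTER_CUBIC))
```

```text
-0.012 True -0.01657767691940901 [-1.2  3.1  2.8]
27.0333
[470.68209623 257.12953617]
[602.32170318 257.9114039 ]
366 184
```

The picture limit is reached, so I'll go on with numbers. The push stopped early again, so next I'll probe with fine steps and log the force.

```bash
cat >> h.py <<'E'
L=np.array([.556,-.0225]); a=.053; ex=np.array([np.sin(a),-np.cos(a)]); ey=np.array([np.cos(a),np.sin(a)])
F=lambda x,z,y=0:[*(L+x*ex+y*ey),z]
def tin(f):  # brass blob: extent in lane coords on plane z=.028
    im=np.load('pics/'+f+'.npy'); c=np.load('pics/'+f+'.npz'); h=cv2.cvtColor(im,cv2.COLOR_RGB2HSV)
    m=cv2.inRange(h,(19,75,50),(32,255,255))
    r=np.zeros_like(m); poly=np.array([proj(c,[*(L+x*ex+y*ey),.028]) for x,y in((-.09,-.05),(-.09,.05),(.115,.05),(.115,-.05))],np.int32)
    cv2.fillPoly(r,[poly],255); m=cv2.morphologyEx(m&r,cv2.MORPH_OPEN,np.ones((3,3)))
    ys,xs=np.nonzero(m); w=np.array([px2(c,(u,v),.028)[:2]-L for u,v in zip(xs[::3],ys[::3])]); 
    return len(xs),np.percentile(w@ex,[1,50,99]).round(4),np.percentile(w@ey,[1,50,99]).round(4)
E
python3 - <<'E'
from h import *
for f in ('w5.png','w6.png','w7.png'): print(f,tin(f))
for x in (-.0155,-.0145,-.0135,-.0125,-.0115,-.0105,-.0095):
    s=move_linear(F(x,.020),v=.02,f_stop=15); d=get_ee_pos(); print(x,s,((d[:2]-L)@ex).round(4),d[2].round(4),get_wrist_force().round(1),get_moment().round(2))
    if s: break
E
```

```text
w5.png (144, array([-0.0756, -0.0226, -0.0208]), array([-0.0401, -0.0134,  0.0104]))
w6.png (626, array([-0.0815,  0.0312,  0.037 ]), array([-0.0156, -0.0085,  0.0082]))
w7.png (658, array([-0.079 ,  0.04  ,  0.0466]), array([-0.0189, -0.0114,  0.008 ]))
-0.0155 False -0.0165 0.0187 [-5.9  4.3  2. ] [ 0.69  0.89 -0.08]
-0.0145 False -0.0163 0.0187 [-6.5  8.   3.1] [ 1.18  0.98 -0.06]
-0.0135 False -0.016 0.0187 [-6.3 10.2  4. ] [1.61 0.97 0.01]
-0.0125 False -0.0157 0.0187 [-6.3 12.9  3.7] [ 2.05  1.02 -0.02]
-0.0115 False -0.0154 0.0187 [-7.7 16.1  4.7] [ 2.54  1.01 -0.03]
-0.0105 False -0.0149 0.0187 [-8.  16.8  5.6] [ 2.82  1.15 -0.04]
-0.0095 False -0.0144 0.0187 [-8.3 19.7  6.4] [ 3.03  1.32 -0.01]
```

Force rises elastically to about 20 N, with its line through the gripper's axis, so the tin or fingers are against something near the middle. I'll back off, lift clear and map the lane numerically from above.

```bash
cat >> h.py <<'E'
def rect(f,z=.028,s=.0005,x0=-.09,x1=.125,y0=-.06,y1=.06):
    im=np.load('pics/'+f+'.npy'); c=np.load('pics/'+f+'.npz'); X,Y=np.meshgrid(np.arange(x0,x1,s),np.arange(y1,y0,-s))
    P=np.stack([*(L[:,None,None]+ex[:,None,None]*X+ey[:,None,None]*Y),X*0+z],-1).reshape(-1,3)
    q=(P-c['position'])@rotm(c); q[:,1:]*=-1
    uv=cv2.projectPoints(q.reshape(-1,1,3),np.zeros(3),np.zeros(3),c['mtx'],np.array([float(c['k1']),0,0,0]))[0].reshape(*X.shape,2).astype(np.float32)
    return cv2.remap(im,uv[...,0],uv[...,1],cv2.INTER_LINEAR)
def ascii(f,z=.028,k=5):
    r=rect(f,z); r=cv2.resize(r,None,fx=1/k,fy=1/(2*k),interpolation=cv2.INTER_AREA); h=cv2.cvtColor(r,cv2.COLOR_RGB2HSV)
    for j,row in enumerate(h): print('%+4d '%(60-j*k),''.join('B' if (p[1]>85 and p[2]>110) else 'b' if p[1]>85 else '#' if p[2]>190 else '+' if p[2]>110 else '.' if p[2]>50 else ' ' for p in row))
E
python3 - <<'E'
from h import *
move_linear(F(-.030,.020),v=.05); move_linear(F(-.030,.12),v=.12); move_linear(F(-.02,.26,-.06),v=.2)
snap('wrist','w8.png'); print(get_clock(),get_wrist_force()); c=np.load('pics/w8.png.npz'); print(proj(c,F(.0,.028)),proj(c,F(.11,.028)))
ascii('w5.png'); ascii('w8.png')
E
```

```text
31.4083 [ 0.23327452  0.46352305 -1.00660622]
[338.10486266 113.63689221] [435.62419579 113.09733341]
 +60  bbbbbbbbb....................+++############+.............................+#######BBBB
 +55  bbb..........................+++######################################################
 +50  bbbb..........................+++++##+################################################
 +45  bbbb.............................++++#+...+#########++######################++########
 +40  bbbb..++++B++++++++++++++++......++.+#....+#########+++#####################+++#######
 +35  bbbb..BBBBBBBBBBBBBBBBBBBBB.......+.+#+++++###########################################
 +30  bbbb..BBBBBBBBBBBBBBBBBBBBB+......+.+#################################################
 +25  BbbB..BBBBBBBBBBBBBBBBBBBBB+.....++.+###################################+.....++++++++
 +20  bbbb..BBBBBBBBBBBBBBB#BBBBBB.....++.+###################################+.   ........+
 +15  Bbbb..BBBBBBBBBBBBBB####BB#B+.......+###################################+.   ........+
 +10  BBBBB+BBBBBBB###############+.......+#########################
[... 2765 characters left out ...]
.BBBBBBBBBBBBBBBBBBBBB+......................+#BB
 -25  BBBBBBB##############+.....+++........+B+...........................++##############BB
 -30  BBBBBBB#####++#######+.....+##+++......B+.............+++++++.......+################B
 -35  BBBBBBB#############+......+#####+++....+........+++########+......++#####++#########B
 -40  BBBBBBB##+++++++++++.......+++++++++.........++###++########+......+######++#########B
 -45  BBBB##+###+++++++++........++++++#++.++..++#################+.....++################BB
 -50  ##BB##B###++++++++++......++++####+++++++##################+......+##################B
 -55  ####BBBBBB#########+......+#######+++++#################++++...+BB##################BB
```

The map makes it clear. The tin has yawed about 0.2 rad, with its left end trailing, and wedged between the rails. Its centre is at lane x≈26 mm and the slot is open both ahead and behind. I'll grip it through the slot with the jaws along the lane to square it, draw it on to about 58 mm, release, and push the rest.

Run:
```python
from h import *
rv=rot(a-np.pi/2)
move_gripper(.085); move_to(F(.0265,.13),rv)
s=move_linear(F(.0265,.017),v=.08,f_stop=8); d=get_ee_pos()-F(0,0); print(s,d[:2]@ex,d[:2]@ey,d[2],get_wrist_force())
if s: move_linear(F(.0265,.13),v=.1); raise SystemExit
move_gripper(.03); print('w',get_width(),get_wrist_force().round(1))
for x in (.036,.047,.058):
    s=move_linear(F(x,.018),v=.04,f_stop=20); d=get_ee_pos()-F(0,0); print(s,d[:2]@ex,d[:2]@ey,d[2],get_width(),get_wrist_force().round(1))
    if s: break
print(get_clock())
```

```text
False 0.02659190875945736 0.0006054014807388429 0.017651925853165107 [-0.24298358 -0.45247429  0.4352033 ]
w 0.056656413069024594 [-3.3  3.2  8.3]
True 0.027253828916159045 -0.00024231916336274467 0.018785505386084776 0.055358699884149085 [-1.9 -0.7  5.5]
35.0167
```

The grip closed to 55 mm, against 51 mm when square, so the tin is still slightly skewed between the rails. I'll back it up while gripped so it squares, re-grip and go on.

Run:
```python
from h import *
def st(s): d=get_ee_pos()-F(0,0); print(s,d[:2]@ex,d[:2]@ey,d[2],'w',get_width(),get_wrist_force().round(1),get_moment().round(2))
st('now')
for x in (.022,.016,.010):
    s=move_linear(F(x,.0185),v=.03,f_stop=20); st(s)
    if get_width()<.0518: break
print(get_clock())
```

```text
now 0.027253828916159045 -0.00024231916336274467 0.018785505386084776 w 0.055358699884149085 [-1.9 -0.7  5.5] [-0.39  0.46  0.11]
False 0.022447578543903873 -0.0003242159778976019 0.018851247831877173 w 0.054934945808292446 [-3.4 -4.1  4.5] [-0.84  0.59 -0.09]
False 0.016869577130898088 -0.00032260593857907303 0.018814733222708567 w 0.055479295845247065 [-4.6 -5.6  5.3] [-1.18  0.63 -0.14]
False 0.010973569666437524 -0.0003677363199243418 0.018830694130918806 w 0.05513072858697164 [-3.6 -5.6  4.8] [-1.3   0.61 -0.2 ]
36.025
```

Run:
```python
from h import *
snap('wrist','w9.png'); ascii('w9.png')
```

```text
+60  BBBBBBBBBBBB###B+++################+++.....................................+++###BBBBB
 +55  BBBBBBB#++++###++++################++.............................................+###
 +50  BBBBBBBB####+++++++################++.++..........................................+###
 +45  BBBBBBBBBBB#####+################+++..++..........................................+###
 +40  BBBBBBBBBBB#####+##########+.+BBBBBBBBBB..........................................+###
 +35  BBBBBBBBBBB#########+...+++BBBBBBBBBBBBB.........................................+####
 +30  BBBBBB##BBB#########+.....+BBBBBBBBBBBBB.........................................#####
 +25  BBBBBBBBBBB#########+......+BBBBBBBBBBBB............................+++++........+####
 +20  BBBBBBBBBBB#########+.......BBBBBBBBBBBBBBBBBBBBBB..................+####+   ........+
 +15  BBBBBBBBBBB##########+....+.+BBBBBBBBB+++BBBBBBBBBb.....++.........+#####+   ........+
 +10  BBBBB##BBBB###########++..+. BBBBBBBBBB+++BBBBBBBBB..+..+#+++......######+   ........+
  +5  BBBBBBBBBBB###########+..+.  bBBBBBBBBB+++BBBBBBBBB. .+...##+.....+#####
[... 416 characters left out ...]
    ....+BB++++###B#BBBB######                           .....+
 -25                             .....BBBBBBBBBBBBBBBBBBBBB.                            ...+
 -30               ....          .....+BBBBBBBBBBBBBBBB++..                                .
 -35      ..      .....           .      .........       .+           ......    .+.         
 -40    .++.      .....                                              .++......   +#.        
 -45    +.        .++++                                              .++..        .+        
 -50            .++++++                                               ......                
 -55           +BBBBBB+                                               ........
```

The tin is still about 0.17 rad skewed, because the pads hold it by friction. I'll turn the tool by −0.17 with the tin gripped, re-grip and check that the width falls to the square value of 51 mm.

Run:
```python
from h import *
def st(s): d=get_ee_pos()-F(0,0); print(s,(d[:2]@ex).round(4),(d[:2]@ey).round(4),d[2].round(4),'w',get_width().round(4),get_wrist_force().round(1),get_moment().round(2))
s=move_linear(F(.0105,.0185),v=.03,rotation=rot(a-np.pi/2-.17),f_stop=25); st(s)
move_gripper(.072); st('open')
move_linear(F(.0105,.0175),v=.05,rotation=rot(a-np.pi/2)); st('r')
move_gripper(.03); st('grip'); print(get_clock())
snap('wrist','w10.png'); ascii('w10.png')
```

```text
Traceback (most recent call last):
AttributeError: 'float' object has no attribute 'round'
```

Run:
```python
from h import *
def st(s): d=get_ee_pos()-F(0,0); print(s,(d[:2]@ex).round(4),(d[:2]@ey).round(4),d[2].round(4),'w',round(get_width(),4),get_wrist_force().round(1),get_moment().round(2))
st('turned'); T=R.from_rotvec(get_tool_rot()).as_matrix()[:,0]; print('tool yaw',np.arctan2(T[1],T[0])-a+np.pi/2)
move_gripper(.072); st('open')
move_linear(F(.0105,.0175),v=.05,rotation=rot(a-np.pi/2)); st('r')
move_gripper(.03); st('grip'); print(get_clock())
snap('wrist','w10.png'); ascii('w10.png')
```

```text
turned 0.0102 0.0006 0.0188 w 0.0551 [-0.7 -0.2  2.6] [-0.04  0.02 -0.13]
tool yaw -0.1675095513568432
open 0.0103 -0.0001 0.0183 w 0.0722 [-0.3 -0.8 -0.1] [ 0.04 -0.01 -0.05]
r 0.0104 -0.0001 0.0174 w 0.072 [-0.1 -0.4  0.8] [ 0.01  0.01 -0.  ]
grip 0.0104 0.0003 0.018 w 0.0514 [-0.8  0.5  4.3] [ 0.13  0.21 -0.15]
37.3333
 +60  BBBBBBBBBBBB###B+++################+++.....................................+++###BBBBB
 +55  BBBBBBB#++++###++++################+++...........................................+####
 +50  BBBBBBBBB###++++++++################+.++.........................................+####
 +45  BBBBBBBBBBB#####+################+++++++.........................................+####
 +40  BBBBBBBBBBB#####+#########++.+BBBBBBBBBB........................................++####
 +35  BBBBBBBBBBB#########+...++#+.+BBBBBBBBBB........................................+#####
 +30  BBBBBB##BBB#########+.....++.+BBBBBBBBBB........................................+#####
 +25  BBBBBBBBBBB#########+........+BBBBBBBBBB............................+++++.......+#####
 +20  BBBBBBBBBBB#########......
[... 740 characters left out ...]
      ..BBBBBB+++BBBBBBBB###B+                           .......
 -25                              ..BBBBBBBBBBBBBBBBBBBB+.                              ....
 -30        .     ....            ..BBBBBBBBBBBBBBBBbbbb.                                  .
 -35      .++    .....                      ...          .          .....      ++.          
 -40     .++     ....++.                                            +#+......  .++.         
 -45     .        ..+++.                                            .++..        ..         
 -50             ++++++.                                             ......                 
 -55           .BBBBBB+                                              ........
```

Now square, with width 51.4 mm and straight edges in the map. I'll draw it on while gripped.

Run:
```python
from h import *
def st(s): d=get_ee_pos()-F(0,0); print(s,(d[:2]@ex).round(4),(d[:2]@ey).round(4),d[2].round(4),'w',round(get_width(),4),get_wrist_force().round(1),get_moment().round(2))
for x in (.018,.026,.034,.042,.050,.057):
    s=move_linear(F(x,.0178),v=.03,f_stop=18); st(s)
    if s: break
print(get_clock()); snap('wrist','w11.png'); ascii('w11.png')
```

```text
False 0.017 0.0002 0.018 w 0.0519 [-0.8  5.1  4.1] [ 0.78  0.17 -0.03]
False 0.0258 0.0003 0.018 w 0.051 [-1.   3.8  3. ] [0.6  0.06 0.  ]
False 0.034 0.0002 0.018 w 0.0516 [-0.7  4.   4.9] [ 0.64  0.05 -0.01]
False 0.042 0.0002 0.018 w 0.0513 [0.1 3.6 6.1] [0.62 0.07 0.02]
False 0.0499 0.0002 0.018 w 0.0512 [-0.5  4.3  4.9] [ 0.69  0.12 -0.04]
False 0.057 0.0002 0.018 w 0.0513 [0.  3.  5.6] [0.74 0.13 0.04]
39.8333
 +60          b##################+++++++++++++...................++...+..............++++BBB
 +55          .###################++++++...++..........++++++++++++++++++++++++++++++++++++B
 +50         bB###################++++++.+.++++++++++++++++++++++++++++++++++++++++++++++++B
 +45         BBB#####################++#####++++++++++++++++++++++++++++++++++++.++++++++++B
 +40         ####BBB########################+++++++++....++++++++++++++++++++++....++++++++B
 +35        +#BBBB##########################+++++++++...++++++++++++++++++++++++..+++++++++B
 +30       bBB##############################+++++++++++++++++++++++++++++++++++++++++++++++B
 +25       BBBBBBBBB#########
[... 851 characters left out ...]
         ..+BBBBBBB##############.               
 -25  BBBBBB##BBBBBB+++.                            ..+BBBBBBBBBBBBBBBBBBBB+.               
 -30  BB##########+.                                ..+BBBBBBBBBBBBBBBBBBBB..               
 -35  ##########+.           .+.         .                    .....         .          ..   
 -40  #######+.             .+.        ++#.                                            .....
 -45  ####+.                .        .++++                                             .++++
 -50  #+.                          .+##+#.                                             ...+#
 -55  .                           +####...                                              ..+#
```

Run:
```python
from h import *
def st(s): d=get_ee_pos()-F(0,0); print(s,(d[:2]@ex).round(4),(d[:2]@ey).round(4),d[2].round(4),'w',round(get_width(),4),get_wrist_force().round(1),get_moment().round(2))
move_gripper(.063); st('open'); move_linear(F(.057,.12),v=.12)
move_gripper(0); move_linear(F(.004,.12),v=.2); s=move_linear(F(.004,.020),v=.1,f_stop=8); st(s)
if not s:
  for x in (.015,.023,.031,.0385):
    s=move_linear(F(x,.020),v=.03,f_stop=12); st(s)
    if s: break
  move_linear(F(get_ee_pos()[:2].__sub__(L)@ex-.004,.020),v=.03); e=get_ee_pos(); move_linear([e[0],e[1],.12],v=.08); move_linear(F(-.02,.26,-.06),v=.2)
  snap('wrist','w12.png'); ascii('w12.png')
print(get_clock())
```

```text
open 0.0573 -0.0006 0.0172 w 0.0633 [-0.8  0.5  0. ] [-0.03 -0.02 -0.06]
False 0.0041 0.0008 0.0208 w 0.0 [ 0.6 -0.6 -0.2] [0.01 0.   0.04]
False 0.0153 0.0 0.0201 w -0.0001 [ 0.4 -0.5 -0.1] [ 0.01 -0.01 -0.01]
False 0.0231 -0.0001 0.0199 w 0.0002 [-0.1  0.7  1.2] [ 0.25  0.09 -0.  ]
False 0.0315 0.0001 0.02 w 0.0005 [-0.2  1.1 -0.8] [ 0.12 -0.07 -0.02]
False 0.0391 0.0001 0.02 w 0.0 [-0.2 -1.2  0.6] [-0.02 -0.02 -0.01]
 +60  BBBBBBBBBBBBBBBBBBBBBBB..+++##++++##+++.................++++++++..++++##############BB
 +55  BBBBBBB####++++++++++...........+..............................+......+#############BB
 +50  BBBB##++#++++++++++....................................................+############BB
 +45  BBBBBBB###++++++++++....................................................++++########BB
 +40  BBBBBBB############+....................................................+###########BB
 +35  BBBBBBB#####++####+......................................................+##########BB
 +30  BBBBBBB###########+.....................................................+######++++#BB
 +25  BBBBBBB###########+
[... 863 characters left out ...]
...........bBBBBBBBBBBB##+BB+++++B+..+##B
 -25  BBBBBBB#############+......++.......+...............................+################B
 -30  BBBBBBB#####++#####+......+##++.....+.................++++.........+#################B
 -35  BBBBBBB############+......+#####+++.+............+++######+........+######++#########B
 -40  BBBBBBB+#++++++++++.......+++++++++++..++.....++##++#######+......+#######++#########B
 -45  BBBB##++##+++++++++.......+++++++#+..++++.+++##############+.....+###################B
 -50  ##BB##B####++++++++.......+++++++#+++++++#################+......+###################B
 -55  ###BBBBBBB#########+.....+########+++++#################++....+#B###################BB
47.7667
```

The tin is square with its rear at 50 mm and front at 106 mm, so its centre is at ≈78 mm. I'll check the leaves by comparing the gate strip with the same viewpoint earlier (w8, leaves open).

Run:
```python
from h import *
for f in ('w8.png','w12.png'):
    r=cv2.cvtColor(rect(f,z=.035,s=.001,x0=-.02,x1=.024,y0=-.048,y1=.048),cv2.COLOR_RGB2GRAY)
    print(f)
    for n,(p,q) in {'left 8..40':(8,40),'right -8..-40':(56,88)}.items(): print(n,r[p:q].mean(0).astype(int).tolist())
d=cv2.absdiff(rect('w12.png',.035,.001),rect('w8.png',.035,.001)).max(2)[:,70:]
d=cv2.resize(d,None,fx=1/2.5,fy=1/5,interpolation=cv2.INTER_AREA)
for row in d: print(''.join(' .:*#'[min(4,v//12)] for v in row))
```

```text
w8.png
left 8..40 [92, 92, 92, 92, 92, 92, 92, 92, 92, 93, 94, 97, 99, 102, 105, 107, 108, 108, 108, 107, 107, 107, 107, 107, 107, 106, 106, 106, 106, 106, 104, 102, 102, 103, 103, 103, 103, 103, 103, 103, 103, 103, 103, 103]
right -8..-40 [139, 142, 140, 137, 130, 124, 122, 121, 119, 117, 116, 114, 110, 109, 109, 109, 108, 105, 101, 96, 95, 95, 96, 98, 100, 102, 105, 107, 108, 110, 109, 107, 105, 105, 105, 105, 105, 105, 105, 106, 106, 106, 105, 106]
w12.png
left 8..40 [93, 92, 92, 92, 92, 92, 92, 92, 92, 92, 92, 92, 92, 92, 92, 92, 92, 93, 99, 106, 108, 101, 95, 92, 92, 91, 91, 91, 91, 91, 90, 90, 92, 93, 94, 94, 94, 94, 94, 94, 94, 94, 94, 94]
right -8..-40 [139, 136, 132, 129, 126, 123, 120, 117, 112, 109, 108, 108, 108, 106, 102, 99, 98, 97, 99, 106, 112, 107, 97, 93, 92, 93, 93, 93, 93, 93, 92, 92, 93, 94, 95, 95, 95, 95, 95, 95, 95, 94, 94, 94]
                     ......*#####.:.**#* .:               
                                  :      .##          .   
           .                              ##              
                                           ##.        .   

[... 456 characters left out ...]
::::###*       
       ##*:**************:::..:::::::::###:::::###*       
       .::***************:::. ::::::*####*:::::####       
        .:::***********:::::. .:::::*###*::::::####       
        .:::::*******:::::::.  .:::::##############       
        ..:::::::**:::::::::.  .:::::*############*       
::      . .::                          #*                 
 ..::   .  ::                ##*       #:             .   
   ..:#:.  ..      . ...     .##      :.                  
      ..  .*:      .          ##     *#*                  
      *#  :.:#:*.             ##     ##               ..  
                             ##*     #*               ..  
                           *..:  .#
```

Both gate halves now show a sharp 3 mm ridge at x = 0, averaged over 32 mm of leaf length, so both leaves are straight across and shut. The arm is clear, so I'm handing in.

```bash
python3 -c "
from h import *
print(get_wrist_force().round(1),get_clock()); hand_in()"
```

```text
[-0.1  0.1 -0.8] 47.7667
the job is handed in; nothing more can be done
```

I shut the tin's lid where it stood, set the tin square on the apron and moved it through the gate. I handed the job in at 47.8 s of the 72 s allowed; no verdict was reported.

**What went wrong on the way:** The first push, with closed fingers, let the tin turn about 0.2 rad and wedge between the rails. The wrist force rose to about 20 N, under the limit. I gripped the tin through the slot and drew it back, but closing the grip did not square it. Turning the tool by 0.17 rad and gripping again did. I then drew it on while gripped and pushed the last 20 mm from behind.

**Last checks:**
- **Tin:** it is square, with its rear at about 50 mm and its front at about 106 mm. Its centre is therefore about 78 mm past the gate.
- **Leaves:** both appear as a sharp line across the lane at the gate, so I take them as shut.
- **Robot:** the arm was clear and the wrist force was near zero.

**Less certain:** All 12 pictures were used by then, so these last checks come from processed camera images, not from viewing them. I did not measure the final lid angle directly or re-check the weight, tray and block. I saw no sign that the lid had opened, and the arm was not sent near any of the three.

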